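Make up two sample kits for the surface treater

TASK

Make up the two sample kits, counting each tray's bays from the end with the pull tab: in the two-bay tray put the tall jar in the first bay and the aluminium collar in the second; in the three-bay tray put the slide rack in the first bay with its length along the tray, the electrode on its disc in the second and the short jar in the third. Stand each thing upright on the floor of its bay, near the bay's middle, and let go of it. Leave the beaker, the bottle and the screwdriver where they are.

Things in the scene. Friction and masses are not known exactly. Their poses are not given: they have to be found in the camera images.
- tray2: Shallow tray, black rims, white bay floors, two bays, 164 x 84 mm without tab. Bays 76 mm square inside, rims 4 mm thick with tops 8 mm above the bench, bay floors 3 mm above it. A flat loop, the pull tab (32 mm long, 6 mm thick), is at the +x end. Fixed. Origin on the bench under the middle of the bays; x along the row towards the tab, z up. Bay centres, first to second: x = +40, -40 mm; y = 0.
- tray3: Shallow tray, black rims, white bay floors, three bays, 244 x 84 mm without tab. Bays 76 mm square inside, rims 4 mm thick with tops 8 mm above the bench, bay floors 3 mm above it. A flat loop, the pull tab (32 mm long, 6 mm thick), is at the +x end. Fixed. Origin on the bench under the middle of the bays; x along the row towards the tab, z up. Bay centres, first to third: x = +80, 0, -80 mm; y = 0.
- tall_jar_center (a point): Tall amber sample jar with a black screw cap, standing: 45 mm diameter, 80 mm high (cap 18 mm of it). Loose, about 0.14 kg. Point on its axis half-way up, 40 mm above its underside; z up the axis.
- short_jar_center (a point): Short amber sample jar with a black screw cap, standing: 45 mm diameter, 46 mm high (cap 18 mm of it). Loose, about 0.09 kg. Point on its axis half-way up, 23 mm above its underside; z up the axis.
- collar_mid (a point): Bare aluminium spacer collar (thick-walled ring) lying on its flat end: 50 mm outside, 30 mm bore, 40 mm high. Loose, about 0.12 kg. Point on its axis half-way up, 20 mm above its underside; z up the axis.
- electrode_mid (a point): Electrode standing on its steel disc: disc 48 mm diameter and 10 mm thick, steel stem 16 mm diameter, and on top a grey insulating grip 28 mm diameter from 50 to 78 mm above the underside. Loose, about 0.16 kg. Point on its axis half-way up, 39 mm above its underside (the grip's middle is 25 mm above this point); z up the axis.
- rack_mid (a point): Slide rack: grey plastic block 58 mm long (x), 28 mm wide (y), 40 mm high, with three small upright glass slides across its top (22 mm wide, their tops 54 mm above the underside). Loose, about 0.10 kg. Point at its centre 27 mm above its underside; x along its length, z up. Grip the block across its 28 mm width.
- beaker: Bystander: open steel beaker, 54 mm diameter, 55 mm high, standing among the stock. Loose. Origin at the centre of its underside.
- bottle: Bystander: white capped bottle, 50 mm diameter, 110 mm high, standing beyond the stock. Loose. Origin at the centre of its underside.
- screwdriver: Bystander: screwdriver lying beyond the stock, about 0.2 m long, about 26 mm high. Loose. Its x axis runs along it, handle to -x; origin about the middle of its underside.
Mind the look-alikes: they are no part of the job. Leave any pink or yellow look-alike of the part that bears electrode_mid alone.

How it is judged:
At the end, for the whole second after the job is handed in: Each of the five things stands upright (within 0.1 rad) on the floor of its own bay (height within 5 mm), released and at rest, its axis or centre within 15 mm of the bay's centre along and across the tray; the rack's length within 0.25 rad of the tray's length (either way round) (x of tall_jar_center in the frame of tray2 between 0.025 and 0.055 m and y of tall_jar_center in the frame of tray2 between -0.015 and 0.015 m and z of tall_jar_center in the frame of tray2 between 0.038 and 0.048 m and angle between each of tall_jar_center, collar_mid, rack_mid, electrode_mid, short_jar_center's own z axis and vertical below 0.1 rad and linear speed of each of tall_jar, collar, rack, electrode, short_jar below 0.02 m/s and angular speed of each of tall_jar, collar, rack, electrode, short_jar below 0.2 rad/s and x of collar_mid in the frame of tray2 between -0.055 and -0.025 m and y of collar_mid in the frame of tray2 between -0.015 and 0.015 m and z of collar_mid in the frame of tray2 between 0.018 and 0.028 m and x of rack_mid in the frame of tray3 between 0.065 and 0.095 m and y of rack_mid in the frame of tray3 between -0.015 and 0.015 m and z of rack_mid in the frame of tray3 between 0.025 and 0.035 m and x of electrode_mid in the frame of tray3 between -0.015 and 0.015 m and y of electrode_mid in the frame of tray3 between -0.015 and 0.015 m and z of electrode_mid in the frame of tray3 between 0.037 and 0.047 m and x of short_jar_center in the frame of tray3 between -0.095 and -0.065 m and y of short_jar_center in the frame of tray3 between -0.015 and 0.015 m and z of short_jar_center in the frame of tray3 between 0.021 and 0.031 m and angle between the x axis of rack_mid and the x axis of tray3, either way round below 0.25 rad); the robot touches nothing.
It fails at once if The beaker is moved more than 25 mm (distance of beaker from where it was at the start of the episode above 0.025 m).
It fails at once if The bottle is moved more than 25 mm (distance of bottle from where it was at the start of the episode above 0.025 m).
It fails at once if The screwdriver is moved more than 25 mm (distance of screwdriver from where it was at the start of the episode above 0.025 m).
It also fails if it takes over 144 s, if anything falls off the work surface, if the arm or the gripper's body presses on something with over 40 N, if the wrist force passes 120 N, or if a joint passes its speed limit or range.

ROBOT

A 6-joint arm with a two-finger parallel gripper is mounted at the origin on the work surface. World frame = base frame: x ahead of the robot, y to its left, z up, the work surface at z = 0. Lengths are in m, angles in rad, forces in N, time in s.
With the tool pointing down it reaches from about 0.35 to 0.775 m from the base axis. Payload 5.5 kg.
Tool frame: the origin (TCP) lies at the very end of the fingers, on their centre line; the grasp point (between the pads) lies 19 mm behind it; z points along the fingers, y is the direction in which the jaws open and shut (so a half turn about z gives the same grasp; the last joint's range is limited). The gripper opens to 85 mm and grips with 20 to 120 N. Pads are 22 mm wide; open, the fingers measure 114 mm over their backs; the gripper's body (76 mm by 85 mm) begins 54 mm behind the grasp point. The pads swing forward as they close: fully open they stand 13 mm farther back than shut.
Start: joints at [1.132, 0.313, 0.046, 1.304, 0, 1.431], TCP at [0.169, 0.55, 0.231] pointing down, gripper open.
Joint ranges: [-2.76, 2.76], [-0.86, 1.69], [-1.03, 1.26], [-2.2, 2.34], [-1.47, 1.5], [-3.14, 3.14]. Speed limits (rad/s): [2.57, 2.57, 3.14, 3.14, 3.14, 3.14].

INTERFACE

Orientations are given as a unit quaternion [w, x, y, z].
In Python, from workcell import get_state, read_camera, hand_in, find_in, silhouettes gives the robot as it stands. The module is installed in compiled form; this text tells all that it offers.
- The arm moves only by the tool send_rows, never from a script. Its argument "deltas" is a list that holds one entry, the list of rows, each a list of 6 numbers: the shift along the world's x, y, z in cm, then the turn, a rotation vector about the world's x, y, z in degrees. In form: [[[dx, dy, dz, wx, wy, wz], ...]]. A call has 1 to 12 rows; each row is the pose to reach, as a shift and turn from the pose commanded when the call began; what a row does not reach only later rows make up. A row lasts 1/10 s, in which the tool goes at most 50 mm and 8.59 degrees, less where a joint would pass 70% of its speed; a pose out of reach is approached as far as the arm can. A call with a gripper value outside its range is refused whole. "jaw" is the opening, from -1 (shut) to 1 (fully open), so that 0 is half open, set as the call begins (left out, the last holds). The fingers move at their own pace and stop on an object; "force" is the grip in N (left out, the last holds). Time passes only in rows, so rows that repeat a pose let the fingers close. It gives the time, the measured TCP pose, the force and the opening at its end, in the units of the state.
- get_state(): the state, without advancing time (a new reading comes with each control period).
- read_camera(name): name is "side" or "top" or "wrist"; returns a dict with "img" (480x640x3 uint8, red, green, blue), "z_map" (480x640 float32, m along the optical axis (not along the pixel's ray), 0 where there is no reading), "vfov" (degrees; the focal length in pixels is half the picture's height over the tangent of half this angle, whatever the lens; pixels are square), "cx", "cy" (the principal point, pixels), "R" (3x3) and "t" (3): a world point X has camera coordinates R X + t; the wrist camera has in their place "hand_eye" (4x4, takes a point from camera to tool coordinates, whose origin is the TCP and whose axes are the flange's). Camera axes: x right, y down, z forward; pixel columns grow to the right and rows downward; lengths in m; the calibration is good to about 2 mm. A picture is of the moment at which its call begins: read the wrist's pose just before it.
- hand_in(): hands the job in, once; it reports no verdict.
Trained networks look in a picture, given as the dict that the camera call returned (one of the last four; its "shot" number tells which), for a name from the list of things; names that differ only in an ending like _2 or _b are one class to them, and where a whole thing is asked for, a point or a joint stands for the part that bears it (a point fixed in the world has none). Each returns a list of dicts, best first, with "conf" (0 to 1); they miss things now and then, are a little off and sometimes report something else, mostly with a low value. They report only what shows in the picture. A call takes as long as a camera call. They do not tell look-alikes from the thing itself.
- find_in(picture, thing): "box" ([centre column, centre row, width, height] in pixels, round what is visible of it).
- silhouettes(picture, thing): "mask" (480x640 bool, what is visible of it) and "box" ([centre column, centre row, width, height] in pixels, round what is visible of it).
The state is a dict: "clock": time; "joint_pos": joint angles; "qvel": joint speeds; "tau": joint torques, N m; "tcp_pos": TCP position; "orientation": TCP orientation; "wrist_force": force on the tool from outside, world axes, zero at the start; "ft_torque": the same for the moment, N m; "finger_gap": finger opening in m.
Only numpy, scipy, OpenCV 4.12 (cv2) and the standard library are available. Lean on these libraries where they do the work, as an engineer would, in place of code of your own. Each camera call takes 0.05 s, during which the arm holds its last target.

## Working session

There is one attempt and no reset: what is moved stays moved. The work goes in short steps, Python scripts to look and compute and a tool call to move; the robot and the scene stay as the last step left them, time stands still between calls to the robot, and variables do not carry over. Pictures are saved under pics/ and viewed, and the job is handed in when it is done.

Besides the shell and the picture viewer there is one more tool, called after "Emit:" by a JSON object that holds its "name" and its "arguments", one argument or row to a line. send_rows: Moves the arm, as the interface text tells. Its arguments: {"type":"object","properties":{"deltas":{"type":"array","items":{"type":"array","items":{"type":"array","items":{"type":"number"}}}},"jaw":{"type":"number"},"force":{"type":"number"}},"required":["deltas"]}

```bash
mkdir -p pics; ls; cat > h.py <<'E'
import numpy as np, cv2
from workcell import get_state, read_camera, hand_in, find_in, silhouettes
def save(p,n): cv2.imwrite('pics/'+n+'.png', p['img'][:,:,::-1])
def foc(p): return 240/np.tan(np.radians(p['vfov'])/2)
def world(p,mask=None):
    z=p['z_map']; f=foc(p); v,u=np.mgrid[0:480,0:640]
    P=np.stack([(u-p['cx'])/f*z,(v-p['cy'])/f*z,z],-1)
    W=(P-np.array(p['t']))@np.array(p['R'])   # R^T (c-t)
    return W
E
python3 - <<'E'
from h import *
s=get_state(); print({k:np.round(v,3) for k,v in s.items()})
for n in ['top','side','wrist']:
    p=read_camera(n); save(p,n+'0'); print(n,{k:(np.round(v,3).tolist() if not np.isscalar(v) else v) for k,v in p.items() if k not in('img','z_map')})
E
```

```text
pics
{'clock': np.float64(0.0), 'joint_pos': array([ 1.132,  0.314,  0.045,  1.304, -0.   ,  1.431]), 'qvel': array([ 0.002,  0.002, -0.001, -0.001, -0.   , -0.   ]), 'tau': array([-1.0000e-03, -4.8063e+01,  2.9853e+01,  1.9000e-02, -0.0000e+00,
        0.0000e+00]), 'tcp_pos': array([0.169, 0.549, 0.23 ]), 'orientation': array([-0.   ,  0.149,  0.989, -0.001]), 'wrist_force': array([ 0.039,  0.907, -0.565]), 'ft_torque': array([-0.024, -0.008,  0.032]), 'finger_gap': np.float64(0.085)}
top {'vfov': 46.52212714031886, 'cx': 317.91521030735674, 'cy': 240.144583899613, 'R': [[-0.018, -1.0, 0.004], [-0.992, 0.017, -0.129], [0.129, -0.006, -0.992]], 't': [-0.001, 0.655, 0.968], 'shot': 1}
side {'vfov': 50.794777997910934, 'cx': 319.0391177237011, 'cy': 249.49576292380263, 'R': [[0.991, -0.13, 0.007], [-0.098, -0.781, -0.617], [0.086, 0.611, -0.787]], 't': [-0.636, 0.104, 0.989], 'shot': 2}
wrist {'vfov': 64.10888312203872, 'cx': 323.69297098128504, 'cy': 232.4025826864918, 'hand_eye': [[0.0, -0.945, -0.328, 0.084], [1.0, 0.001, -0.001, -0.0], [0.001, -0.328, 0.945, -0.143], [0.0, 0.0, 0.0, 1.0]], 'shot': 3}
```

View pics/top0.png

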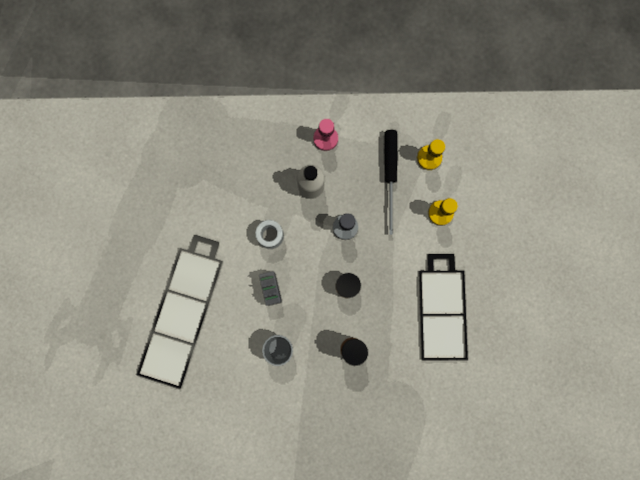

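View pics/side0.png

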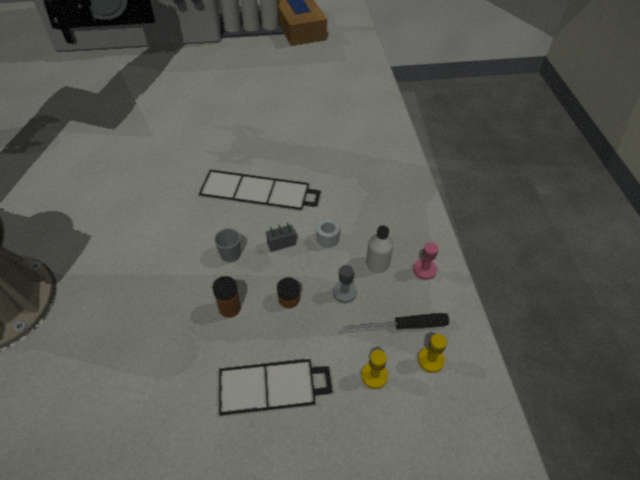

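The top view shows tray3 on the left (180,318) and tray2 on the right (443,315), with both tabs pointing away from the robot. The collar is at (269,234), the rack at (270,289), the beaker at (278,349), the short jar at (348,285) and the tall jar at (354,351). The grey electrode is at (346,225), and its pink and yellow look-alikes are elsewhere. Next I measure positions.

```bash
cat >> h.py <<'E'
HT=dict(tall_jar_center=.08,short_jar_center=.046,collar_mid=.04,electrode_mid=.078,rack_mid=.054,beaker=.055,bottle=.11,screwdriver=.026)
def circ(xy):
    A=np.c_[2*xy,np.ones(len(xy))]; s=np.linalg.lstsq(A,(xy**2).sum(1),rcond=None)[0]
    return s[:2],np.sqrt(s[2]+s[:2]@s[:2])
E
python3 - <<'E'
from h import *
for cam in ['top','side']:
    p=read_camera(cam); W=world(p)
    print(cam,'table z', [np.round(W[v,u],3).tolist() for v,u in [(420,300),(420,560)]])
    for k in HT:
        for d in silhouettes(p,k)[:3]:
            if d['conf']<.3: continue
            m=cv2.erode(d['mask'].astype(np.uint8),np.ones((3,3)))>0
            m&=p['z_map']>0
            P=W[m]; zt=np.percentile(P[:,2],98)
            T=P[P[:,2]>zt-.006]
            r=cv2.minAreaRect((T[:,:2]*1000).astype(np.float32))
            c,rad=cv2.minEnclosingCircle((T[:,:2]*1000).astype(np.float32))
            print(k,round(d['conf'],2),np.round(d['box']).tolist(),'ztop',round(zt,3),'mean',np.round(T.mean(0),3),'circ',np.round(c,1),round(rad,1),'rect',np.round(r[0],1),np.round(r[1],1),round(r[2],1))
    for k in ['tray2','tray3']:
        for d in silhouettes(p,k)[:2]:
            m=d['mask']&(p['z_map']>0)
            P=W[m]
            r=cv2.minAreaRect((P[:,:2]*1000).astype(np.float32))
            print(k,round(d['conf'],2),np.round(d['box']).tolist(),np.round(np.percentile(P[:,2],[5,50,95]),4),'rect',np.round(r[0],1),np.round(r[1],1),round(r[2],1))
            # white floor pixels
            g=p['img'].mean(2); w=m&(g>150)
            w=cv2.erode(w.astype(np.uint8),np.ones((3,3)))
            n,l,st,ce=cv2.connectedComponentsWithStats(w)
            for i in range(1,n):
                if st[i,4]>200:
                    Q=W[l==i]; q=cv2.minAreaRect((Q[:,:2]*1000).astype(np.float32)); print('   bay',np.round(q[0],1),np.round(q[1],1),round(q[2],1),np.round(Q.mean(0),4))
E
```

```text
top table z [[0.333, 0.026, 0.003], [0.323, -0.446, -0.001]]
tall_jar_center 0.78 [352.0, 352.0, 27.0, 30.0] ztop 0.083 mean [ 0.458 -0.07   0.08 ] circ [457.8 -69.9] 21.3 rect [457.9 -69.9] [41.6 37.1] 44.2
tall_jar_center 0.38 [389.0, 182.0, 11.0, 102.0] ztop 0.028 mean [ 0.816 -0.152  0.025] circ [ 814.  -151.7] 46.8 rect [ 814.2 -150.9] [19.  93.1] 88.1
short_jar_center 0.6 [348.0, 282.0, 24.0, 30.0] ztop 0.049 mean [ 0.572 -0.063  0.046] circ [572.7 -63.2] 21.9 rect [572.5 -62.8] [37.8 42.9] 43.6
collar_mid 0.71 [268.0, 235.0, 31.0, 29.0] ztop 0.044 mean [0.669 0.076 0.04 ] circ [668.8  77.1] 24.0 rect [668.8  76.8] [46.6 39.9] 36.1
electrode_mid 0.8 [442.0, 210.0, 34.0, 29.0] ztop 0.08 mean [ 0.707 -0.243  0.078] circ [ 706.5 -243.6] 13.4 rect [ 705.6 -243.1] [25.2 24.4] 15.4
electrode_mid 0.73 [344.0, 226.0, 32.0, 26.0] ztop 0.08 mean [ 0.682 -0.063  0.078] circ [682.9 -63. ] 13.4 rect [682.6 -62.8] [25.4 25.6] 17.4
electrode_mid 0.66 [325.0, 135.0, 25.0, 31.0] ztop 0.08 mean [ 0.853 -0.03   0.078] circ [853.5 -29.7] 12.3 rect [852.9 -30. ] [21.7 23.3] 46.2
rack_mid 0.95 [269.
[... 2926 characters left out ...]
52.6] 25.8
bottle 0.89 [382.0, 250.0, 28.0, 47.0] ztop 0.111 mean [ 0.764 -0.004  0.11 ] circ [764.1  -2.3] 11.1 rect [764.3  -3.9] [19.2 19.5] 37.3
screwdriver 0.85 [398.0, 321.0, 104.0, 14.0] ztop 0.028 mean [ 0.817 -0.155  0.025] circ [ 815.4 -155. ] 48.3 rect [ 815.4 -154.1] [18.1 96.3] 87.2
tray2 0.77 [275.0, 383.0, 111.0, 57.0] [0.0004 0.0033 0.0085] rect [ 531.7 -238.6] [ 91.6 199. ] 89.3
tray2 0.64 [260.0, 190.0, 125.0, 45.0] [0.0008 0.0042 0.0091] rect [534.8 244.5] [ 97.8 282.5] 71.6
tray3 0.77 [275.0, 383.0, 111.0, 57.0] [0.0004 0.0033 0.0085] rect [ 531.7 -238.6] [ 91.6 199. ] 89.3
tray3 0.64 [260.0, 190.0, 125.0, 45.0] [0.0008 0.0042 0.0091] rect [534.8 244.5] [ 97.8 282.5] 71.6
```

```bash
python3 - <<'E'
from h import *
for cam,box in [('top',(269,287)),('side',(284,238))]:
    p=read_camera(cam); W=world(p)
    d=[d for d in silhouettes(p,'rack_mid') if abs(d['box'][0]-box[0])<8][0]
    m=d['mask']&(p['z_map']>0)
    P=W[m]
    for lo,hi in [(.034,.044),(.048,.06)]:
        T=P[(P[:,2]>lo)&(P[:,2]<hi)]
        r=cv2.minAreaRect((T[:,:2]*1000).astype(np.float32))
        e,V=np.linalg.eigh(np.cov(T[:,:2].T)); v=V[:,1]
        print(cam,lo,len(T),T.mean(0).round(4),r,np.degrees(np.arctan2(v[1],v[0])))
    x,y=box; c=p['img'][y-40:y+40,x-50:x+50]; cv2.imwrite('pics/rack_%s.png'%cam,cv2.resize(c[:,:,::-1],None,fx=6,fy=6,interpolation=cv2.INTER_CUBIC))
E
```

```text
top 0.034 425 [0.5692 0.0766 0.0396] ((569.7423095703125, 77.01771545410156), (57.844600677490234, 28.07081413269043), 12.996639251708984) -167.50087738349305
top 0.048 58 [0.5708 0.0768 0.0539] ((569.6183471679688, 76.95669555664062), (38.166053771972656, 21.879451751708984), 12.483431816101074) -167.30033106986573
side 0.034 280 [0.5704 0.0728 0.0398] ((570.3946533203125, 76.57333374023438), (58.73154830932617, 30.66376495361328), 13.898053169250488) -165.4843267163639
side 0.048 39 [0.5716 0.073  0.0526] ((570.985595703125, 73.24736785888672), (38.818729400634766, 20.34980010986328), 18.23830223083496) -165.58568572224982
```

View pics/rack_top.png

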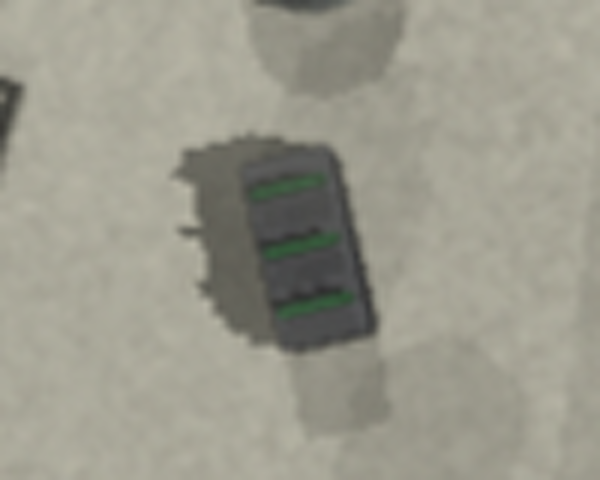

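The rack is at (0.570, 0.0755) with its length at about +13° (top-crop centre around (305,250)). The jaws now lie at 73°, so I need a +30° turn.

Emit:
{"name": "send_rows", "arguments": {
  "deltas": [
    [[40.1,-47.4,-8,0,0,30],[40.1,-47.4,-8,0,0,30],[40.1,-47.4,-8,0,0,30],[40.1,-47.4,-8,0,0,30],[40.1,-47.4,-8,0,0,30],[40.1,-47.4,-8,0,0,30],[40.1,-47.4,-8,0,0,30],[40.1,-47.4,-8,0,0,30],[40.1,-47.4,-8,0,0,30],[40.1,-47.4,-8,0,0,30],[40.1,-47.4,-8,0,0,30],[40.1,-47.4,-8,0,0,30]]
  ],
  "jaw": 0.3
}}

```text
clock: 2.65
tcp_pos: [0.5476, 0.102, 0.156]
orientation: [0.0, -0.112, 0.994, 0.0]
wrist_force: [1.3, 0.2, -0.6]
finger_gap: 0.0554
```

Emit:
{"name": "send_rows", "arguments": {
  "deltas": [
    [[0,0,0,0,0,0],[0,0,0,0,0,0]]
  ]
}}

```text
clock: 2.85
tcp_pos: [0.5467, 0.1027, 0.1555]
orientation: [-0.001, -0.111, 0.994, 0.0]
wrist_force: [-0.8, 0.2, -1.1]
finger_gap: 0.0556
```

```bash
cat >> h.py <<'E'
def yaw():
    s=get_state(); w,x,y,z=s['orientation']
    Y=np.array([2*(x*y-w*z),1-2*(x*x+z*z),2*(y*z+w*x)]); Z=np.array([2*(x*z+w*y),2*(y*z-w*x),1-2*(x*x+y*y)])
    return np.degrees(np.arctan2(Y[1],Y[0])),Z
def wworld(p,s):
    from scipy.spatial.transform import Rotation as Ro
    z=p['z_map']; f=foc(p); v,u=np.mgrid[0:480,0:640]
    P=np.stack([(u-p['cx'])/f*z,(v-p['cy'])/f*z,z],-1)
    H=np.array(p['hand_eye']); T=P@H[:3,:3].T+H[:3,3]
    w,x,y,zz=s['orientation']; return Ro.from_quat([x,y,zz,w]).apply(T.reshape(-1,3)).reshape(T.shape)+s['tcp_pos']
E
python3 - <<'E'
from h import *
s=get_state(); print(s['tcp_pos'],yaw())
p=read_camera('wrist'); save(p,'w1'); W=wworld(p,s)
for d in silhouettes(p,'rack_mid')[:2]:
    P=W[d['mask']&(p['z_map']>0)]; T=P[(P[:,2]>.034)&(P[:,2]<.044)]
    print(d['conf'],d['box'],len(T), len(T)>10 and cv2.minAreaRect((T[:,:2]*1000).astype(np.float32)), T.mean(0))
E
```

```text
[0.54666011 0.10266303 0.15553027] (np.float64(102.72018297213904), array([-1.24284271e-03,  3.25773658e-04, -9.99999175e-01]))
0.6 [282.6, 240.4, 43.4, 83.1] 2045 ((569.968017578125, 76.05721282958984), (58.0743293762207, 28.13243293762207), 12.788331031799316) [0.56511977 0.07604253 0.0405838 ]
0.57 [506.8, 201.1, 266.4, 309.6] 0 False [nan nan nan]<stdin>:6: RuntimeWarning: Mean of empty slice.
  ret = um.true_divide(
```

View pics/w1.png

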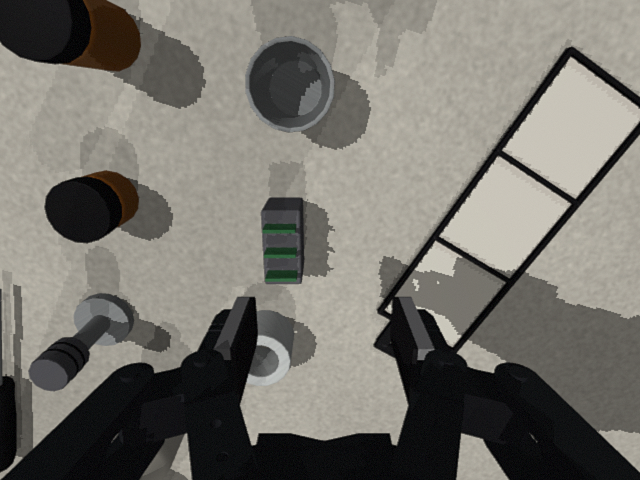

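The wrist view shows the rack at (283,240) between the jaw lines, measured at (0.570, 0.076) and 12.8°. That agrees with the fixed cameras. I descend and grip.

Emit:
{"name": "send_rows", "arguments": {
  "deltas": [
    [[2.3,-2.7,-2,0,0,0],[2.3,-2.7,-6,0,0,0],[2.3,-2.7,-10,0,0,0],[2.3,-2.7,-13,0,0,0],[2.3,-2.7,-14.4,0,0,0],[2.3,-2.7,-14.4,0,0,0],[2.3,-2.7,-14.4,0,0,0]]
  ]
}}

```text
clock: 3.65
tcp_pos: [0.5692, 0.0781, 0.0128]
orientation: [0.0, -0.113, 0.994, 0.0]
wrist_force: [0.8, 0.7, 0.3]
finger_gap: 0.0557
```

Emit:
{"name": "send_rows", "arguments": {
  "deltas": [
    [[0,0,0,0,0,0],[0,0,0,0,0,0],[0,0,0,0,0,0],[0,0,0,0,0,0],[0,0,0,0,0,0],[0,0,0,0,0,0]]
  ],
  "jaw": -1,
  "force": 40
}}

```text
clock: 4.25
tcp_pos: [0.5708, 0.0771, 0.0139]
orientation: [0.002, -0.112, 0.994, 0.0]
wrist_force: [-0.4, 0.4, 6.2]
finger_gap: 0.0273
```

Emit:
{"name": "send_rows", "arguments": {
  "deltas": [
    [[0,0,3,0,0,0],[0,0,7,0,0,0],[0.7,4,7,0,0,-8],[1.4,8,7,0,0,-16],[2.1,12,7,0,0,-24],[2.7,14.5,7,0,0,-31],[2.7,14.5,7,0,0,-31],[2.7,14.5,7,0,0,-31]]
  ]
}}

```text
clock: 5.05
tcp_pos: [0.5961, 0.2222, 0.082]
orientation: [-0.0, 0.156, 0.988, -0.0]
wrist_force: [-0.0, -0.7, -0.7]
finger_gap: 0.0275
```

```bash
python3 - <<'E'
from h import *
s=get_state(); print(s['tcp_pos'],yaw(),s['wrist_force'],s['finger_gap'])
p=read_camera('side'); save(p,'s1'); W=world(p)
for d in silhouettes(p,'rack_mid')[:1]:
    P=W[d['mask']&(p['z_map']>0)];print(d['conf'],d['box'],P.mean(0),P.min(0),P.max(0))
p=read_camera('wrist'); save(p,'w2')
E
```

```text
[0.59613263 0.22215226 0.08200964] (np.float64(72.02567738654265), array([-2.56740198e-04, -3.92324550e-04, -9.99999890e-01])) [-0.03430868 -0.71620121 -0.71605386] 0.02749506328000444
0.74 [286.1, 166.2, 30.0, 23.6] [0.5998772  0.21123426 0.09400098] [0.56498061 0.19937668 0.0013465 ] [0.62600078 0.28475536 0.12358162]
```

View pics/s1.png

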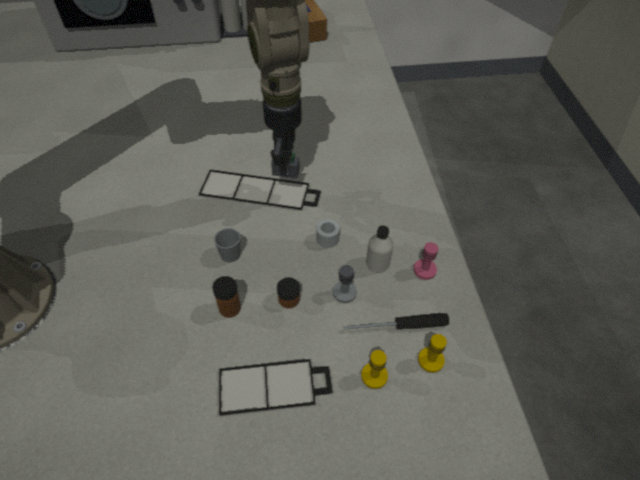

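View pics/w2.png

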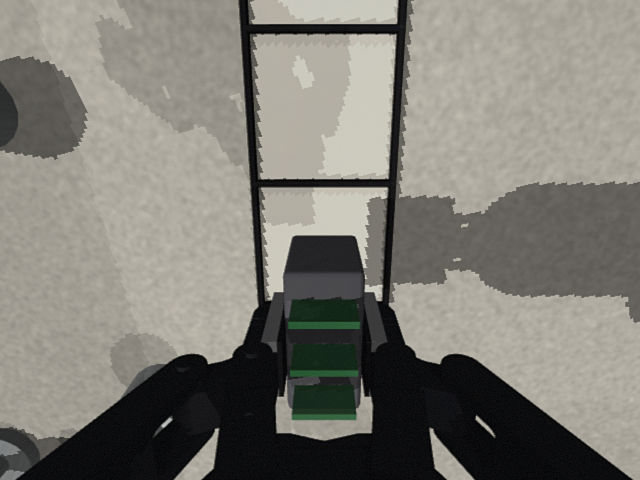

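The rack is held in line with the tray over the first bay (wrist 323,300). I lower it.

Emit:
{"name": "send_rows", "arguments": {
  "deltas": [
    [[0.1,0,-3,0,0,0],[0.1,0,-5,0,0,0],[0.1,0,-6.1,0,0,0],[0.1,0,-6.5,0,0,0],[0.1,0,-6.5,0,0,0],[0.1,0,-6.5,0,0,0]]
  ]
}}

```text
clock: 5.8
tcp_pos: [0.5981, 0.2215, 0.018]
orientation: [0.001, 0.158, 0.987, 0.0]
wrist_force: [1.0, 0.0, -1.6]
finger_gap: 0.0275
```

Emit:
{"name": "send_rows", "arguments": {
  "deltas": [
    [[0,0,-0.1,0,0,0],[0,0,-0.1,0,0,0]]
  ]
}}

```text
clock: 6.0
tcp_pos: [0.5982, 0.2217, 0.0169]
orientation: [0.001, 0.158, 0.988, 0.0]
wrist_force: [-0.0, 0.1, 2.9]
finger_gap: 0.0271
```

Emit:
{"name": "send_rows", "arguments": {
  "deltas": [
    [[0,0,0,0,0,0],[0,0,0,0,0,0],[0,0,0,0,0,0],[0,0,0.3,0,0,0],[0,0,3,0,0,0],[0,0,7,0,0,0],[0,0,11,0,0,0],[0,0,11,0,0,0]]
  ],
  "jaw": 0.15
}}

```text
clock: 6.8
tcp_pos: [0.6013, 0.2229, 0.133]
orientation: [0.005, 0.157, 0.988, 0.002]
wrist_force: [1.0, 0.3, 1.0]
finger_gap: 0.049
```

Emit:
{"name": "send_rows", "arguments": {
  "deltas": [
    [[8.2,-28.7,2,0,0,0],[8.2,-28.7,2,0,0,0],[8.2,-28.7,2,0,0,0],[8.2,-28.7,2,0,0,0],[8.2,-28.7,2,0,0,0],[8.2,-28.7,2,0,0,0],[8.2,-28.7,2,0,0,0],[8.2,-28.7,2,0,0,0],[8.2,-28.7,2,0,0,0],[8.2,-28.7,2,0,0,0]]
  ]
}}

```text
clock: 7.8
tcp_pos: [0.6789, -0.0634, 0.1459]
orientation: [-0.0, 0.156, 0.988, 0.0]
wrist_force: [-0.4, 0.3, -0.2]
finger_gap: 0.0492
```

```bash
cat >> h.py <<'E'
def wlook(k,name):
    s=get_state(); p=read_camera('wrist'); save(p,name); W=wworld(p,s)
    print('tcp',s['tcp_pos'].round(4),'yaw',round(yaw()[0],1))
    for d in silhouettes(p,k)[:4]:
        m=cv2.erode(d['mask'].astype(np.uint8),np.ones((3,3)))>0
        P=W[m&(p['z_map']>0)]
        if len(P)<30: continue
        zt=np.percentile(P[:,2],95); T=P[P[:,2]>zt-.006]
        c,r=cv2.minEnclosingCircle((T[:,:2]*1000).astype(np.float32))
        print(k,round(d['conf'],2),np.round(d['box']),'zt',round(zt,4),'circ',np.round(c,1),round(r,1),'delta cm',np.round((np.array(c)/1000-s['tcp_pos'][:2])*100,2), 'rgb',p['img'][d['mask']].mean(0).round())
    return p,W
E
python3 - <<'E'
from h import *
wlook('electrode_mid','w3')
E
```

```text
tcp [ 0.6789 -0.0634  0.1459] yaw 72.0
electrode_mid 0.95 [326. 235.  63.  90.] zt 0.0795 circ [683.3 -64. ] 13.6 delta cm [ 0.44 -0.06] rgb [84. 85. 86.]
electrode_mid 0.83 [174. 456.  40.  49.] zt 0.0799 circ [ 814.7 -227.2] 13.8 delta cm [ 13.58 -16.38] rgb [113.  93.   3.]
electrode_mid 0.59 [110. 333. 107.  98.] zt 0.0795 circ [ 707.7 -244. ] 13.6 delta cm [  2.88 -18.06] rgb [132. 108.   4.]
electrode_mid 0.51 [457. 449.  12.  30.] zt 0.0797 circ [857.1 -22.2] 9.9 delta cm [17.81  4.12] rgb [158.  83. 104.]
```

View pics/w3.png

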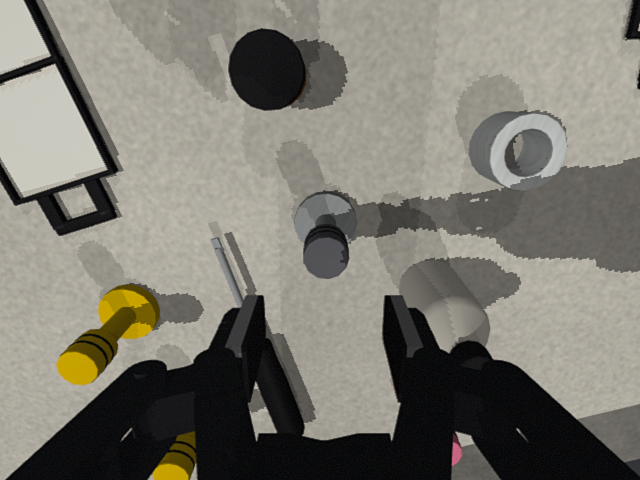

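The grey electrode is at (326,235) in the wrist view, at (0.683, -0.064), so I take its grip. The bottle and screwdriver are clear.

Emit:
{"name": "send_rows", "arguments": {
  "deltas": [
    [[0.4,-0.1,-3,0,0,0],[0.4,-0.1,-6.5,0,0,0],[0.4,-0.1,-9,0,0,0],[0.4,-0.1,-10.1,0,0,0],[0.4,-0.1,-10.1,0,0,0],[0.4,-0.1,-10.1,0,0,0]]
  ]
}}

```text
clock: 8.5
tcp_pos: [0.6841, -0.0658, 0.0463]
orientation: [0.001, 0.157, 0.988, -0.0]
wrist_force: [-0.2, 0.0, 0.4]
finger_gap: 0.0492
```

Emit:
{"name": "send_rows", "arguments": {
  "deltas": [
    [[0,0,0,0,0,0],[0,0,0,0,0,0],[0,0,0,0,0,0],[0,0,0,0,0,0],[0,0,0,0,0,0]]
  ],
  "jaw": -1,
  "force": 40
}}

```text
clock: 9.0
tcp_pos: [0.6849, -0.0662, 0.0471]
orientation: [0.002, 0.157, 0.988, 0.0]
wrist_force: [0.3, 2.8, 7.2]
finger_gap: 0.027
```

Emit:
{"name": "send_rows", "arguments": {
  "deltas": [
    [[0,0,4,0,0,0],[0,0,8,0,0,0],[-2,4,9,0,0,0],[-16.4,31.3,9,0,0,0],[-16.4,31.3,9,0,0,0],[-16.4,31.3,9,0,0,0],[-16.4,31.3,9,0,0,0],[-16.4,31.3,9,0,0,0],[-16.4,31.3,9,0,0,0],[-16.4,31.3,9,0,0,0],[-16.4,31.3,9,0,0,0],[-16.4,31.3,9,0,0,0]]
  ]
}}

```text
clock: 10.2
tcp_pos: [0.5198, 0.2461, 0.135]
orientation: [0.0, 0.158, 0.988, -0.0]
wrist_force: [0.2, -1.0, -2.2]
finger_gap: 0.0267
```

```bash
python3 - <<'E'
from h import *
wlook('electrode_mid','w4')
p=read_camera('side'); save(p,'s2')
E
```

```text
tcp [0.5198 0.2461 0.135 ] yaw 71.8
electrode_mid 0.56 [328. 303.  94. 167.] zt 0.1675 circ [517.8 246.7] 14.0 delta cm [-0.2   0.05] rgb [65. 66. 67.]
```

View pics/w4.png

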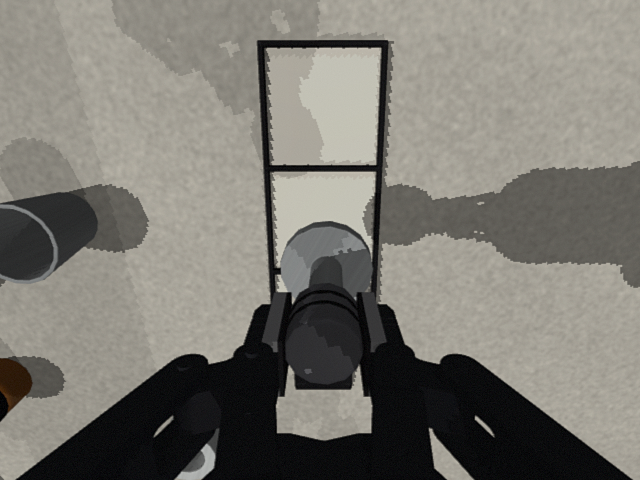

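View pics/s2.png

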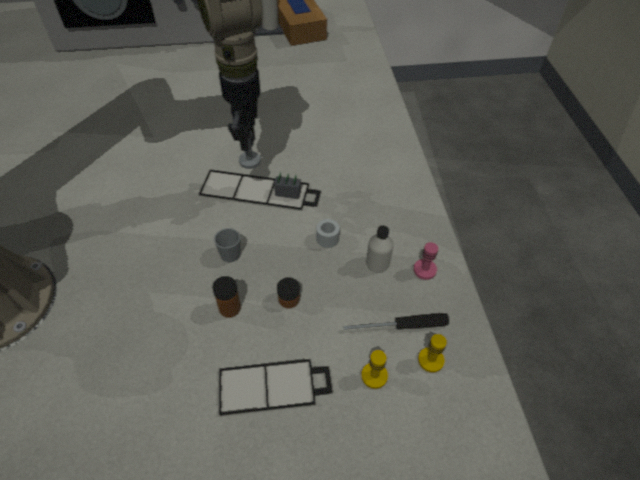

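The electrode hangs upright over bay 2 (wrist 325,300), and the rack stands in bay 1. I lower it.

Emit:
{"name": "send_rows", "arguments": {
  "deltas": [
    [[0.2,0,-3,0,0,0],[0.2,0,-6,0,0,0],[0.2,0,-7.8,0,0,0],[0.2,0,-8.3,0,0,0],[0.2,0,-8.3,0,0,0],[0.2,0,-8.4,0,0,0],[0.2,0,-8.4,0,0,0]]
  ]
}}

```text
clock: 11.05
tcp_pos: [0.5225, 0.2467, 0.052]
orientation: [0.001, 0.158, 0.987, 0.0]
wrist_force: [0.3, 0.3, -1.5]
finger_gap: 0.0268
```

Emit:
{"name": "send_rows", "arguments": {
  "deltas": [
    [[0,0,-0.1,0,0,0],[0,0,-0.2,0,0,0],[0,0,-0.2,0,0,0]]
  ]
}}

```text
clock: 11.35
tcp_pos: [0.5221, 0.2471, 0.0501]
orientation: [0.001, 0.157, 0.988, 0.0]
wrist_force: [0.2, -1.0, 3.2]
finger_gap: 0.0269
```

Emit:
{"name": "send_rows", "arguments": {
  "deltas": [
    [[0,0,0,0,0,0],[0,0,0,0,0,0],[0,0,0,0,0,0],[0,0,0.5,0,0,0],[0,0,3,0,0,0],[0,0,7,0,0,0],[0,0,9,0,0,0]]
  ],
  "jaw": 0.3
}}

```text
clock: 12.05
tcp_pos: [0.5226, 0.2472, 0.1423]
orientation: [0.002, 0.157, 0.988, 0.001]
wrist_force: [0.0, 0.3, 0.1]
finger_gap: 0.0554
```

Emit:
{"name": "send_rows", "arguments": {
  "deltas": [
    [[5,-31.2,0,0,0,0],[5,-31.2,0,0,0,0],[5,-31.2,0,0,0,0],[5,-31.2,0,0,0,0],[5,-31.2,0,0,0,0],[5,-31.2,0,0,0,0],[5,-31.2,0,0,0,0],[5,-31.2,0,0,0,0],[5,-31.2,0,0,0,0]]
  ],
  "jaw": 0.7
}}

```text
clock: 12.95
tcp_pos: [0.5711, -0.0647, 0.139]
orientation: [-0.0, 0.158, 0.987, 0.0]
wrist_force: [-0.4, 0.4, -0.8]
finger_gap: 0.0724
```

```bash
python3 - <<'E'
from h import *
wlook('short_jar_center','w5')
E
```

```text
tcp [ 0.5711 -0.0647  0.139 ] yaw 71.9
short_jar_center 0.57 [326. 230.  65.  78.] zt 0.0478 circ [572.  -64.7] 21.9 delta cm [ 0.1 -0. ] rgb [23. 20. 19.]
short_jar_center 0.52 [280. 396.  37.  79.] zt 0.0178 circ [ 709.8 -149. ] 41.6 delta cm [13.88 -8.43] rgb [109. 110. 110.]
short_jar_center 0.32 [245.  50. 104.  96.] zt 0.0817 circ [457.1 -70.6] 22.3 delta cm [-11.39  -0.59] rgb [22. 20. 20.]
```

View pics/w5.png

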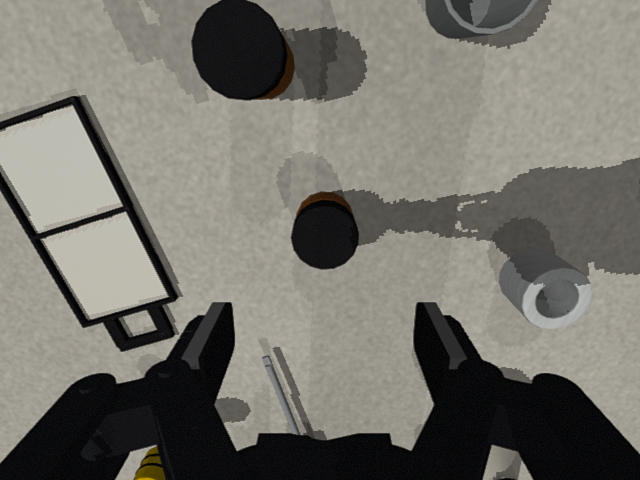

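The short jar is centred at (326,230), at (0.572, -0.065). I descend and grip.

Emit:
{"name": "send_rows", "arguments": {
  "deltas": [
    [[0.1,0,-4,0,0,0],[0.1,0,-8,0,0,0],[0.1,0,-11,0,0,0],[0.1,0,-12.4,0,0,0],[0.1,0,-12.4,0,0,0],[0.1,0,-12.4,0,0,0]]
  ]
}}

```text
clock: 13.65
tcp_pos: [0.5725, -0.0638, 0.0155]
orientation: [-0.0, 0.156, 0.988, 0.0]
wrist_force: [-0.1, 0.1, -0.4]
finger_gap: 0.0723
```

Emit:
{"name": "send_rows", "arguments": {
  "deltas": [
    [[0,0,0,0,0,0],[0,0,0,0,0,0],[0,0,0,0,0,0],[0,0,0,0,0,0],[0,0,0,0,0,0]]
  ],
  "jaw": -1,
  "force": 40
}}

```text
clock: 14.15
tcp_pos: [0.5737, -0.065, 0.0168]
orientation: [0.002, 0.157, 0.988, 0.0]
wrist_force: [-0.7, 2.9, 6.4]
finger_gap: 0.0438
```

Emit:
{"name": "send_rows", "arguments": {
  "deltas": [
    [[0,0,4,0,0,0],[0,0,8,0,0,0],[-1.5,4,10,0,0,0],[-12.9,33.6,10,0,0,0],[-12.9,33.6,10,0,0,0],[-12.9,33.6,10,0,0,0],[-12.9,33.6,10,0,0,0],[-12.9,33.6,10,0,0,0],[-12.9,33.6,10,0,0,0],[-12.9,33.6,10,0,0,0],[-12.9,33.6,10,0,0,0],[-12.9,33.6,10,0,0,0]]
  ]
}}

```text
clock: 15.35
tcp_pos: [0.4434, 0.2708, 0.1153]
orientation: [0.0, 0.157, 0.988, -0.0]
wrist_force: [0.3, -0.5, -1.3]
finger_gap: 0.0439
```

```bash
python3 - <<'E'
from h import *
wlook('short_jar_center','w6')
E
```

```text
tcp [0.4434 0.2708 0.1153] yaw 71.8
short_jar_center 0.84 [325. 322. 124. 151.] zt 0.146 circ [442.1 271.1] 22.6 delta cm [-0.13  0.03] rgb [24. 20. 17.]
```

View pics/w6.png

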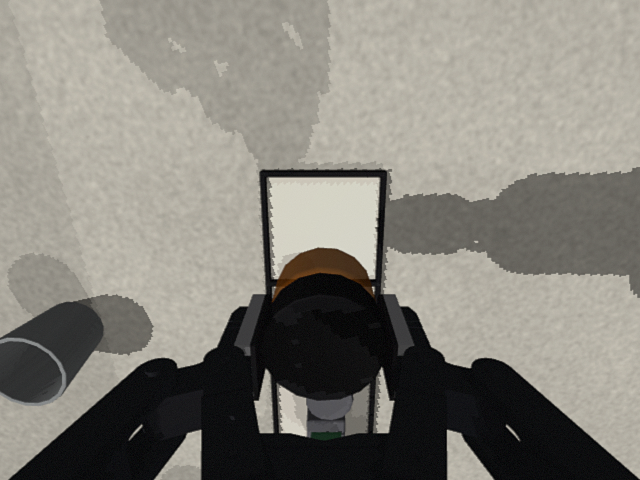

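Emit:
{"name": "send_rows", "arguments": {
  "deltas": [
    [[0.2,0,-4,0,0,0],[0.2,0,-7,0,0,0],[0.2,0,-9,0,0,0],[0.2,0,-9.4,0,0,0],[0.2,0,-9.4,0,0,0],[0.2,0,-9.5,0,0,0],[0.2,0,-9.6,0,0,0],[0.2,0,-9.6,0,0,0]]
  ]
}}

```text
clock: 16.25
tcp_pos: [0.4464, 0.2703, 0.0198]
orientation: [0.001, 0.158, 0.987, -0.0]
wrist_force: [0.3, -2.1, 2.8]
finger_gap: 0.0436
```

Touching down. I release with a modest opening and retreat.

Emit:
{"name": "send_rows", "arguments": {
  "deltas": [
    [[0,0,0,0,0,0],[0,0,0,0,0,0],[0,0,0,0,0,0],[0,0,0.5,0,0,0],[0,0,3,0,0,0],[0,0,7,0,0,0],[0,0,11,0,0,0],[0,0,11,0,0,0]]
  ],
  "jaw": 0.5
}}

```text
clock: 17.05
tcp_pos: [0.4489, 0.2725, 0.1351]
orientation: [0.004, 0.157, 0.988, 0.003]
wrist_force: [0.9, -0.3, -0.1]
finger_gap: 0.0642
```

Emit:
{"name": "send_rows", "arguments": {
  "deltas": [
    [[22,-19.7,0.5,0,0,18],[22,-19.7,0.5,0,0,18],[22,-19.7,0.5,0,0,18],[22,-19.7,0.5,0,0,18],[22,-19.7,0.5,0,0,18],[22,-19.7,0.5,0,0,18],[22,-19.7,0.5,0,0,18],[22,-19.7,0.5,0,0,18],[22,-19.7,0.5,0,0,18]]
  ],
  "jaw": 0.8
}}

```text
clock: 17.95
tcp_pos: [0.6642, 0.0745, 0.1335]
orientation: [-0.001, 0.001, 1.0, 0.0]
wrist_force: [-0.1, 0.3, 0.7]
finger_gap: 0.0768
```

```bash
python3 - <<'E'
from h import *
wlook('collar_mid','w7')
E
```

```text
tcp [0.6642 0.0745 0.1335] yaw 90.0
collar_mid 0.56 [328. 236.  77.  83.] zt 0.0416 circ [669.7  77.2] 24.9 delta cm [0.55 0.27] rgb [123. 125. 123.]
```

View pics/w7.png

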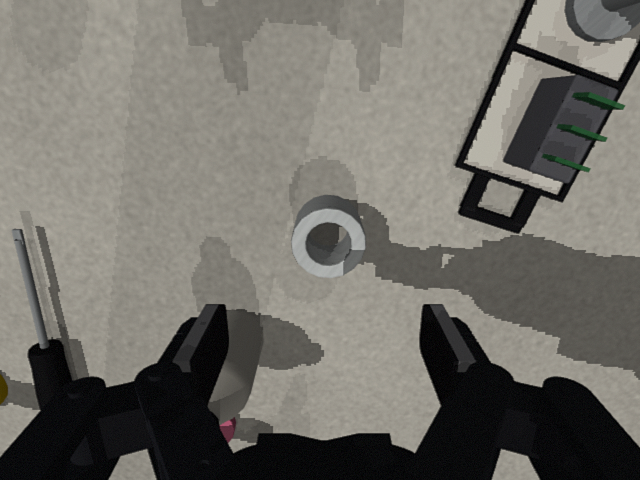

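The collar is at (328,243), at (0.669, 0.076). The bottle at (235,360) is clear of the left finger's descent.

Emit:
{"name": "send_rows", "arguments": {
  "deltas": [
    [[0.5,0.2,-4,0,0,0],[0.5,0.2,-8,0,0,0],[0.5,0.2,-11,0,0,0],[0.5,0.2,-12,0,0,0],[0.5,0.2,-12.1,0,0,0],[0.5,0.2,-12.1,0,0,0]]
  ]
}}

```text
clock: 18.65
tcp_pos: [0.6712, 0.0764, 0.0147]
orientation: [0.001, 0.001, 1.0, 0.0]
wrist_force: [0.6, 0.2, 0.4]
finger_gap: 0.0769
```

Emit:
{"name": "send_rows", "arguments": {
  "deltas": [
    [[0,0,0,0,0,0],[0,0,0,0,0,0],[0,0,0,0,0,0],[0,0,0,0,0,0],[0,0,0,0,0,0]]
  ],
  "jaw": -1,
  "force": 60
}}

```text
clock: 19.15
tcp_pos: [0.6722, 0.076, 0.0159]
orientation: [0.002, 0.001, 1.0, 0.0]
wrist_force: [-0.6, 0.3, 6.2]
finger_gap: 0.0488
```

Emit:
{"name": "send_rows", "arguments": {
  "deltas": [
    [[0,0,4,0,0,0],[0,0,8,0,0,0],[-2,-3.5,11,0,0,0],[-19.6,-31.5,11,0,0,0],[-19.6,-31.5,11,0,0,0],[-19.6,-31.5,11,0,0,0],[-19.6,-31.5,11,0,0,0],[-19.6,-31.5,11,0,0,0],[-19.6,-31.5,11,0,0,0],[-19.6,-31.5,11,0,0,0],[-19.6,-31.5,11,0,0,0],[-19.6,-31.5,11,0,0,0]]
  ]
}}

```text
clock: 20.35
tcp_pos: [0.4743, -0.24, 0.1239]
orientation: [0.001, 0.002, 1.0, -0.0]
wrist_force: [0.2, 0.6, -0.9]
finger_gap: 0.0489
```

```bash
python3 - <<'E'
from h import *
p,W=wlook('collar_mid','w8')
p=read_camera('side');save(p,'s3')
E
```

```text
tcp [ 0.4743 -0.24    0.1239] yaw 89.8
collar_mid 0.91 [323. 315. 133. 151.] zt 0.1494 circ [ 471.6 -239.9] 24.9 delta cm [-0.27  0.01] rgb [ 99. 100.  99.]
```

View pics/w8.png

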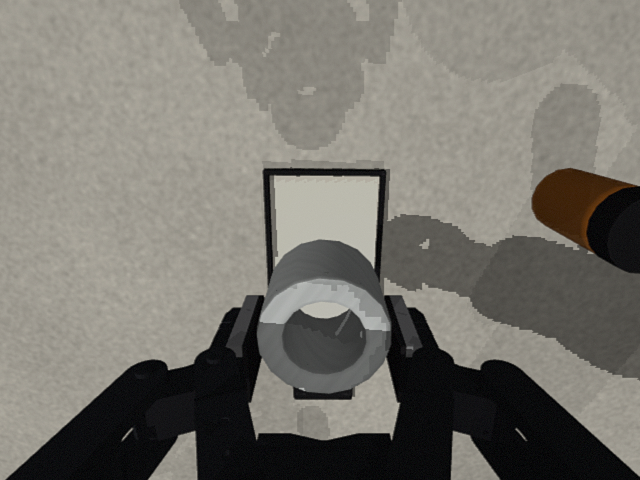

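View pics/s3.png

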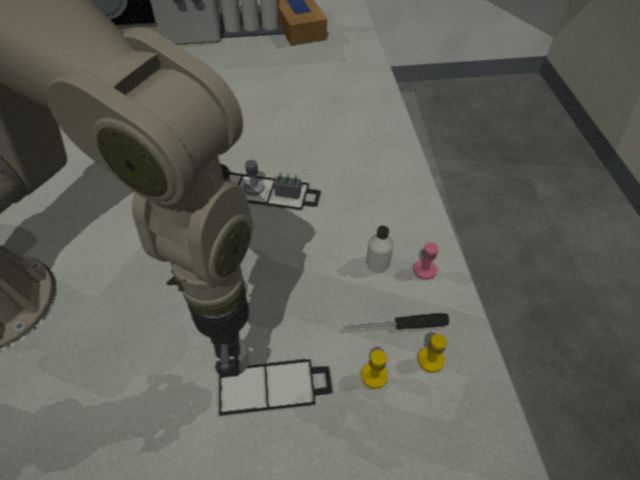

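The collar hangs level over bay 2 (wrist 323,315), about 5 mm short in x. I correct that and lower it.

Emit:
{"name": "send_rows", "arguments": {
  "deltas": [
    [[0.4,0.1,-4,0,0,0],[0.4,0.1,-8,0,0,0],[0.4,0.1,-9.8,0,0,0],[0.4,0.1,-10.3,0,0,0],[0.4,0.1,-10.3,0,0,0],[0.4,0.1,-10.4,0,0,0],[0.4,0.1,-10.5,0,0,0],[0.4,0.1,-10.5,0,0,0]]
  ]
}}

```text
clock: 21.3
tcp_pos: [0.4795, -0.238, 0.0189]
orientation: [0.001, 0.001, 1.0, -0.0]
wrist_force: [0.4, 2.2, 3.1]
finger_gap: 0.0485
```

Emit:
{"name": "send_rows", "arguments": {
  "deltas": [
    [[0,0,0,0,0,0],[0,0,0,0,0,0],[0,0,0,0,0,0],[0,0,0.5,0,0,0],[0,0,3,0,0,0],[0,0,7,0,0,0],[0,0,11,0,0,0],[0,0,14,0,0,0],[0,0,14,0,0,0]]
  ],
  "jaw": 0.6
}}

```text
clock: 22.2
tcp_pos: [0.481, -0.24, 0.1634]
orientation: [0.004, 0.001, 1.0, -0.003]
wrist_force: [0.8, -0.1, 0.3]
finger_gap: 0.0683
```

Emit:
{"name": "send_rows", "arguments": {
  "deltas": [
    [[-2.4,16.9,-0.5,0,0,0],[-2.4,16.9,-0.5,0,0,0],[-2.4,16.9,-0.5,0,0,0],[-2.4,16.9,-0.5,0,0,0],[-2.4,16.9,-0.5,0,0,0],[-2.4,16.9,-0.5,0,0,0]]
  ],
  "jaw": 0.7
}}

```text
clock: 22.8
tcp_pos: [0.4544, -0.0691, 0.1529]
orientation: [-0.0, 0.0, 1.0, -0.0]
wrist_force: [0.2, -0.5, -0.0]
finger_gap: 0.0726
```

```bash
python3 - <<'E'
from h import *
p,W=wlook('tall_jar_center','w9')
E
```

```text
tcp [ 0.4544 -0.0691  0.1529] yaw 89.9
tall_jar_center 0.56 [322. 236.  75.  94.] zt 0.0817 circ [456.  -71.1] 21.8 delta cm [ 0.16 -0.21] rgb [27. 22. 19.]
```

View pics/w9.png

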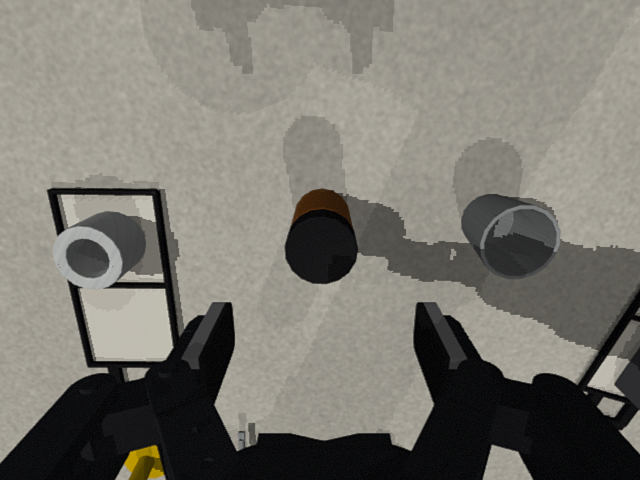

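The tall jar is at (322,236), and the collar stands in its bay at (95,250). I grip the jar's glass with the TCP at about z = 0.032.

Emit:
{"name": "send_rows", "arguments": {
  "deltas": [
    [[0.1,-0.2,-4,0,0,0],[0.1,-0.2,-8,0,0,0],[0.1,-0.2,-11,0,0,0],[0.1,-0.2,-12.1,0,0,0],[0.1,-0.2,-12.1,0,0,0],[0.1,-0.2,-12.1,0,0,0]]
  ]
}}

```text
clock: 23.5
tcp_pos: [0.4564, -0.072, 0.033]
orientation: [0.001, 0.002, 1.0, -0.0]
wrist_force: [0.1, -0.0, 0.5]
finger_gap: 0.0722
```

Emit:
{"name": "send_rows", "arguments": {
  "deltas": [
    [[0,0,0,0,0,0],[0,0,0,0,0,0],[0,0,0,0,0,0],[0,0,0,0,0,0],[0,0,0,0,0,0]]
  ],
  "jaw": -1,
  "force": 50
}}

```text
clock: 24.0
tcp_pos: [0.4568, -0.0714, 0.0337]
orientation: [0.002, 0.001, 1.0, -0.0]
wrist_force: [-0.6, 0.8, 5.0]
finger_gap: 0.0434
```

Emit:
{"name": "send_rows", "arguments": {
  "deltas": [
    [[0,0,4,0,0,0],[0,0,8,0,0,0],[2,-3.4,9,0,0,0],[9.9,-16.9,9,0,0,0],[9.9,-16.9,9,0,0,0],[9.9,-16.9,9,0,0,0],[9.9,-16.9,9,0,0,0],[9.9,-16.9,9,0,0,0]]
  ]
}}

```text
clock: 24.8
tcp_pos: [0.5547, -0.2415, 0.1217]
orientation: [-0.0, 0.002, 1.0, 0.0]
wrist_force: [0.2, 0.8, -1.8]
finger_gap: 0.0438
```

```bash
python3 - <<'E'
from h import *
p,W=wlook('tall_jar_center','w10')
E
```

```text
tcp [ 0.5547 -0.2415  0.1217] yaw 89.8
tall_jar_center 0.95 [326. 339. 145. 204.] zt 0.1695 circ [ 554.  -241.4] 22.5 delta cm [-0.07  0.01] rgb [31. 24. 18.]
```

View pics/w10.png

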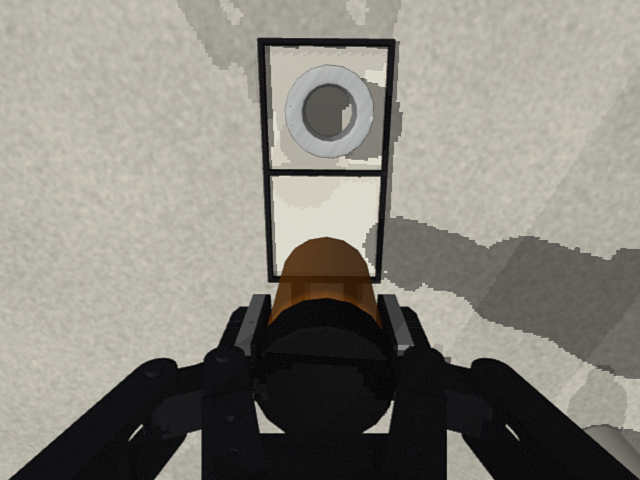

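The collar sits centred in bay 2 (330,110). Bay 1's centre is at about (325,227), which matches the planned spot under the jar. I lower it.

Emit:
{"name": "send_rows", "arguments": {
  "deltas": [
    [[0.2,0.1,-4,0,0,0],[0.2,0.1,-7,0,0,0],[0.2,0.1,-8,0,0,0],[0.2,0.1,-8.3,0,0,0],[0.2,0.1,-8.4,0,0,0],[0.2,0.1,-8.5,0,0,0],[0.2,0.1,-8.6,0,0,0],[0.2,0.1,-8.6,0,0,0]]
  ]
}}

```text
clock: 25.7
tcp_pos: [0.557, -0.2395, 0.037]
orientation: [0.001, 0.001, 1.0, -0.0]
wrist_force: [0.1, 0.3, -0.3]
finger_gap: 0.0436
```

Emit:
{"name": "send_rows", "arguments": {
  "deltas": [
    [[0,0,-0.1,0,0,0],[0,0,-0.1,0,0,0]]
  ]
}}

```text
clock: 25.9
tcp_pos: [0.5571, -0.2395, 0.0367]
orientation: [0.001, 0.001, 1.0, -0.0]
wrist_force: [-1.3, 0.9, 6.3]
finger_gap: 0.0436
```

Emit:
{"name": "send_rows", "arguments": {
  "deltas": [
    [[0,0,0,0,0,0],[0,0,0,0,0,0],[0,0,0,0,0,0],[0,0,0.5,0,0,0],[0,0,3,0,0,0],[0,0,7,0,0,0],[0,0,11,0,0,0],[-8,-2,16,0,0,0],[-8,-2,16,0,0,0],[-8,-2,16,0,0,0],[-8,-2,16,0,0,0]]
  ],
  "jaw": 0.5
}}

```text
clock: 27.0
tcp_pos: [0.4765, -0.2598, 0.1963]
orientation: [0.001, 0.002, 1.0, -0.001]
wrist_force: [-0.2, 1.0, 0.1]
finger_gap: 0.0637
```

```bash
cat > chk.py <<'E'
from h import *
import sys
B={'tall_jar_center':(.5565,-.240),'collar_mid':(.4765,-.2385),'rack_mid':(.5975,.2215),'electrode_mid':(.521,.2465),'short_jar_center':(.445,.271)}
for cam in ['top','side']:
    p=read_camera(cam); save(p,sys.argv[1]+cam); W=world(p)
    for k in HT:
        for d in silhouettes(p,k)[:4]:
            if d['conf']<.4: continue
            m=cv2.erode(d['mask'].astype(np.uint8),np.ones((3,3)))>0
            P=W[m&(p['z_map']>0)]
            if len(P)<30: continue
            zt=np.percentile(P[:,2],97); T=P[P[:,2]>zt-.006]
            if abs(zt-HT[k])>.012: continue
            r=cv2.minAreaRect((T[:,:2]*1000).astype(np.float32)); c=cv2.minEnclosingCircle((T[:,:2]*1000).astype(np.float32))
            print(cam,k,round(d['conf'],2),'zt',round(zt,4),'c',np.round(c[0],1),round(c[1],1),'rect',np.round(r[1],1),round(r[2],1),'err',np.round(np.array(c[0])-1000*np.array(B[k]),1) if k in B else '')
E
python3 chk.py f1
```

```text
top tall_jar_center 0.76 zt 0.0857 c [ 556.6 -237.1] 21.6 rect [39.2 41.6] 17.0 err [0.1 2.9]
top short_jar_center 0.61 zt 0.052 c [445.7 269.4] 21.2 rect [39.2 42.4] 25.4 err [ 0.7 -1.6]
top collar_mid 0.78 zt 0.0458 c [ 483.1 -226.6] 31.4 rect [54.5 47.1] 40.8 err [ 6.6 11.9]
top electrode_mid 0.96 zt 0.0799 c [ 814.2 -226.7] 13.0 rect [23.8 24. ] 64.0 err [ 293.2 -473.2]
top electrode_mid 0.93 zt 0.0831 c [521. 248.] 13.4 rect [24.5 24.1] 49.2 err [-0.   1.5]
top electrode_mid 0.75 zt 0.0803 c [855.1 -29.4] 13.1 rect [23.7 24. ] 45.5 err [ 334.1 -275.9]
top electrode_mid 0.72 zt 0.0804 c [ 705.8 -242.6] 12.4 rect [23.2 23.4] 20.3 err [ 184.8 -489.1]
top rack_mid 0.83 zt 0.0577 c [597.3 221.4] 20.9 rect [20.  38.4] 70.4 err [-0.2 -0.1]
top beaker 0.65 zt 0.053 c [460.2  63.4] 24.3 rect [47.4 46.4] 89.0 err 
top beaker 0.48 zt 0.0457 c [ 476.9 -235.1] 23.3 rect [38.7 45.8] 63.1 err 
top bottle 0.65 zt 0.1122 c [ 7.634e+02 -1.000e-01] 12.1 rect [22.3 22.9] 89.0 err 
top screwdriver 0.64 zt 0.028 c [ 814.4 -148.9] 48.3 rect [19.2 96.4] 88.2 err 
side tall_jar_center 0.74 zt 0.085 c [ 557.5 -240.4] 21.5 rect [39.3 42.1] 6.9 err [ 1.  -0.4]
side collar_mid 0.97 zt 0.0449 c [ 477.9 -238.8] 24.5 rect [45.9 44.5] 33.9 err [ 1.4 -0.3]
side electrode_mid 0.97 zt 0.0796 c [ 707.8 -247.5] 12.5 rect [23.7 20.6] 60.9 err [ 186.8 -494. ]
side electrode_mid 0.9 zt 0.0796 c [857.  -32.5] 13.9 rect [26.2 23. ] 26.0 err [ 336. -279.]
side electrode_mid 0.69 zt 0.0793 c [ 815.8 -229.5] 13.2 rect [24.  23.9] 1.2 err [ 294.8 -476. ]
side electrode_mid 0.68 zt 0.0827 c [521.5 245. ] 12.7 rect [19.3 23.3] 11.4 err [ 0.5 -1.5]
side rack_mid 0.74 zt 0.0554 c [597.2 217.6] 20.6 rect [16.8 39.3] 73.8 err [-0.3 -3.9]
side bottle 0.56 zt 0.1106 c [763.2  -3.8] 9.7 rect [18.1 17.3] 44.7 err 
side screwdriver 0.92 zt 0.0274 c [ 816.3 -154.1] 48.5 rect [96.9 21.2] 1.1 err
```

View pics/f1top.png

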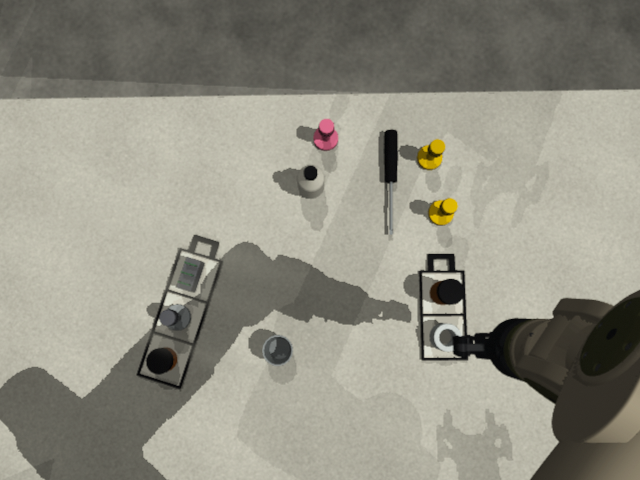

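View pics/f1side.png

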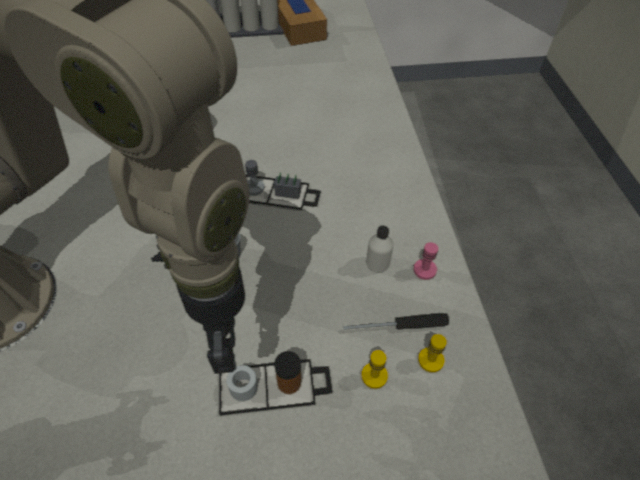

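Both views show all five things upright in their bays. Their tops are about 3 mm higher than on the bench, as the bay floors require, and the bystanders have not moved. The gripper is clear, so I hand in.

```bash
python3 -c "
from h import *
print(hand_in()); s=get_state(); print(s['clock'],s['wrist_force'])"
```

```text
the job is handed in; nothing more can be done
None
the job is handed in; nothing more can be done
```

I made up both kits and handed the job in after about 27 s of robot time; the hand-in gives no verdict.

- **Placement:** The tall jar and collar are in tray2, bays 1 and 2. The rack (length along the tray), the grey electrode and the short jar are in tray3, bays 1 to 3. My last top and side pictures put each within about 4 mm of its bay's centre, against the 15 mm allowed. Each stood upright on the bay floor, the rack was within about 2° of the tray's length in the top view, and the gripper was empty and about 0.19 m up.
- **Checks that disagreed or were missing:** One top-view reading put the collar about 14 mm off, but the gripper overlapped the collar in that picture. The side camera put it within 1.5 mm, and an earlier wrist picture showed it centred. The side camera didn't find the short jar, so its final position rests on the top view (within 2 mm). The two fixed cameras differ by up to about 4 mm in y throughout.
- **Left alone:** The bottle and screwdriver measured within about 3 mm of where they started in both views. The beaker showed in the top view only and had not moved beyond measuring error. I did not touch the pink and yellow look-alikes.

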